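Latch the sprung clamp bar of the gluing jig

ROBOT

A 6-joint arm with a two-finger parallel gripper is mounted at the origin on the work surface. World frame = base frame: x ahead of the robot, y to its left, z up, the work surface at z = 0. Lengths are in m, angles in rad, forces in N, time in s.
With the tool pointing down it reaches from about 0.325 to 0.775 m from the base axis. Payload 9.3 kg.
Tool frame: the origin (TCP) lies on the front face of the gripper's body, between the roots of the fingers; the fingertips stand 73 mm ahead of it and the grasp point (between the pads) lies 54 mm ahead of it; x points along the fingers, y is the direction in which the jaws open and shut, and the axes are right-handed (so a half turn about x gives the same grasp; the last joint's range is limited). The gripper opens to 85 mm and grips with 20 to 120 N. Pads are 22 mm wide; open, the fingers measure 114 mm over their backs; the gripper's body (76 mm by 85 mm) begins 54 mm behind the grasp point. The pads swing forward as they close: fully open they stand 13 mm farther back than shut.
Start: joints at [-1.398, 0.259, 0.021, 1.334, 0, 1.418], TCP at [0.176, -0.521, 0.304] pointing down, gripper open.
Joint ranges: [-3.04, 3.04], [-0.91, 1.82], [-1.04, 1.36], [-1.92, 1.95], [-1.52, 1.45], [-3.14, 3.14]. Speed limits (rad/s): [2.22, 2.22, 2.79, 3.14, 3.14, 3.14].

INTERFACE

Orientations are given as a rotation vector (axis times angle).
In Python, from station import robot gives the robot as it stands.
- The arm moves only by the tool send_rows, never from a script. Its argument "deltas" is a list of rows, each a list of 3 entries, a list of its own where there are three numbers: the shift along the tool's x, y, z in m, then the turn, a rotation vector about the tool's x, y, z in rad, then the closure in counts, from 0 (fully open) to 255 (shut). In form: [[[dx, dy, dz], [ax, ay, az], hand], ...]. A call has 1 to 20 rows; each row shifts and turns the commanded pose from where the row before left it, along the tool's axes as they then stand; what a row does not reach is not made up. A row lasts 1/8 s, in which the tool goes at most 62.5 mm and 10.7 degrees, less where a joint would pass 70% of its speed; a pose out of reach is approached as far as the arm can. A call is refused whole if a number of a shift passes 0.0625 or a number of a turn 0.188, either way. A call with a gripper value outside its range is refused whole. The fingers move at their own pace and stop on an object; "force" is the grip in N (left out, the last holds). Time passes only in rows, so rows that do not move let the fingers close. It gives the time, the measured TCP pose, the force and the opening at its end, in the units of the state.
- robot.get_state(): the state, without advancing time (a new reading comes with each control period).
- robot.capture(name): name is "scene" or "top" or "wrist"; returns a dict with "color" (480x640x3 uint8, blue, green, red), "range_z" (480x640 float32, m along the optical axis (not along the pixel's ray), 0 where there is no reading), "fx", "fy", "cx", "cy" (pixels), "cam_to_world" (4x4, takes a point from camera to world coordinates). Camera axes: x right, y down, z forward; pixel columns grow to the right and rows downward; lengths in m; the calibration is good to about 2 mm. A picture is of the moment at which its call begins.
- robot.job_done(): hands the job in, once; it reports no verdict.
The state is a dict: "time_s": time; "joints": joint angles; "qvel": joint speeds; "tau": joint torques, N m; "ee_pos": TCP position; "eef_rot": TCP orientation; "wrist_force": force on the tool from outside, world axes, zero at the start; "moment": the same for the moment, N m; "grip_width": opening from 0.0 (shut) to 1.0 (fully open).
Only numpy, scipy, OpenCV 4.12 (cv2) and the standard library are available. Lean on these libraries where they do the work, as an engineer would, in place of code of your own. Each camera call takes 0.05 s, during which the arm holds its last target.

TASK

Close the clamp on the gluing jig: pull the spring-loaded blue bar down by its orange handle until you feel the brass bolt head land gently on the keeper's step, hold it there against the spring while you slide the bolt fully across under the yellow lip, then ease it up so that the head hooks behind the lip and holds the bar, and let go. Do not force the bolt into the keeper or let the bar fly open, and leave the jar, tape roll and hammer where they are.

Things in the scene. Friction and masses are not known exactly. Their poses are not given: they have to be found in the camera images.
- jig: Plywood base board 270 x 250 x 15 mm, fixed on the table. Origin on the table, 10 mm to the -x of the board's centre; z up, +x from the handle end to the hinge end, +y from the orange handle to the keeper. On it an aluminium bed with a brown top (x -110 to 40, y -33 to 103, about 30 mm high) carries the keeper; bed and keeper were set up to 12 mm higher or lower by hand.
- keeper (a point): Middle of the top of the keeper's dark steel step (36 mm in x, 62 mm in y), at its nominal height of 56 mm; the true step is up to 12 mm higher or lower, unreported: feel or look for it. Axes as the jig's. A yellow lip, 10 mm wide in y and 10 mm thick, spans the step's middle (its underside 25 mm above the step), on a post at its -x side (18 to 28 mm out, reaching 25 mm to +y).
- hinge (a point): Middle of the clamp bar's hinge axis: 100 mm to the jig's +x, 75 mm above the table. The axis is parallel to the jig's y. Axes as the jig's.
- bar (a joint): Angle of the blue bar (rad): 0 level, reaching from the hinge to the jig's -x, growing as it rises; range -0.2 to 1.05. A torsion spring holds it open at 1.05 at the start. The bolt's axis is 160 mm from the hinge's. Holding it by the handle takes about 5 N open, 12 N level. Head on the step: -0.13 to 0.03; latched, the bolt is 8 mm higher: -0.08 to 0.08.
- bolt (a joint): Slide of the T-bolt through the bar's end, along the jig's +y (m): 0 withdrawn (start), 0.038 at its far stop. A light spring of 3 to 5 N draws it back to 0. At 0.030 or more the head is past the lip; latched, the head rests against the lip's far side at about 0.030.
- grip (a point): Middle of the T-bolt's orange handle: a round grip 18 mm thick, 45 mm long, parallel to the jig's y, a 26 mm flange at its -y end; 82 mm to the jig's -y of the bar's centre line when withdrawn. It swings with the bar (axes as the jig's when level). Hold it from above, fingers closing along the jig's x; it turns between the fingers as the bar swings.
- bolt_head: Brass head of the T-bolt, a disc 22 mm in diameter and 12 mm long on a 12 mm shank; origin at its centre, 42 mm to the jig's +y of the bar's centre line when withdrawn, on the bolt's axis. It passes under the lip with 3 mm to spare when it lies on the step. It must not be pressed into the keeper with more than 40 N.
- jar_mid (a point): Bystander: amber glass jar with a brass lid, 68 mm in diameter, 95 mm tall; point half-way up.
- tape_mid (a point): Bystander: cream tape roll lying flat, 96 mm outside, 22 mm high; point at its centre.
- hammer_mid (a point): Bystander: hammer with wooden handle, 200 mm long, lying along its x; point near its middle.

How it is judged:
By the outcome, as a careful person would: the job done as asked, in the order asked, and still so for the second after the job is handed in, with the robot touching nothing.
It also fails if it takes over 64 s, if anything falls off the work surface, if the arm or the gripper's body presses on something with over 40 N, if the wrist force passes 120 N, or if a joint passes its speed limit or range.

## Working session

There is one attempt and no reset: what is moved stays moved. The work goes in short steps, Python scripts to look and compute and a tool call to move; the robot and the scene stay as the last step left them, time stands still between calls to the robot, and variables do not carry over. Pictures are saved under pics/ and viewed, and the job is handed in when it is done.

Besides the shell and the picture viewer there is one more tool, called after "Call:" as a command line: name --argument value ..., lists and objects as JSON in quotes. send_rows: Moves the arm, as the interface text tells. Its arguments: {"type":"object","properties":{"deltas":{"type":"array","items":{"type":"array"}},"force":{"type":"number"}},"required":["deltas"]}

```bash
mkdir -p pics; ls
cat > h.py <<'E'
import numpy as np, cv2
from station import robot
from scipy.spatial.transform import Rotation as R
def cap(n,f):
    c=robot.capture(n); cv2.imwrite('pics/'+f+'.png',c['color']); np.savez('pics/'+f+'.npz',**{k:np.array(v) for k,v in c.items()}); return c
def pts(c):
    z=c['range_z'];v,u=np.mgrid[0:480,0:640]
    P=np.stack([(u-c['cx'])/c['fx']*z,(v-c['cy'])/c['fy']*z,z],-1)
    T=np.array(c['cam_to_world']);return P@T[:3,:3].T+T[:3,3]
E
python3 - <<'E'
from h import *
for n in('scene','top','wrist'):
    c=cap(n,n+'1');print(n,c['fx'],np.round(c['cam_to_world'],3).tolist())
s=robot.get_state();print(s)
E
```

```text
pics
scene 523.3247652697339 [[-0.766, 0.511, -0.389, 0.974], [0.642, 0.613, -0.46, 0.519], [0.003, -0.602, -0.798, 0.869], [0.0, 0.0, 0.0, 1.0]]
top 454.8177643149022 [[-0.024, -0.988, 0.15, 0.442], [-1.0, 0.025, 0.008, 0.045], [-0.011, -0.15, -0.989, 1.015], [0.0, 0.0, 0.0, 1.0]]
wrist 393.28229576170526 [[0.321, -0.9, -0.295, 0.252], [-0.947, -0.305, -0.099, -0.495], [-0.001, 0.311, -0.95, 0.374], [0.0, 0.0, 0.0, 1.0]]
{'time_s': 0.15, 'joints': array([-1.39762148e+00,  2.59067843e-01,  2.09642635e-02,  1.33368555e+00,
        4.00147216e-06,  1.41820653e+00]), 'qvel': array([ 0.00184364, -0.0024026 ,  0.00166127, -0.00029124, -0.00087113,
       -0.00201494]), 'tau': array([ 2.98236977e-03, -5.55971253e+01,  3.44661391e+01,  1.13439577e-02,
       -1.61206303e-04,  6.54876857e-06]), 'ee_pos': array([ 0.17599854, -0.52094997,  0.30341339]), 'eef_rot': array([ 2.04556518,  0.33719465, -2.04557807]), 'wrist_force': array([ 1.03490292,  0.18254393, -0.29988556]), 'moment': array([-0.04200467,  0.0228774 , -0.03032821]), 'grip_width': 0.999010459786956}
```

View pics/scene1.png

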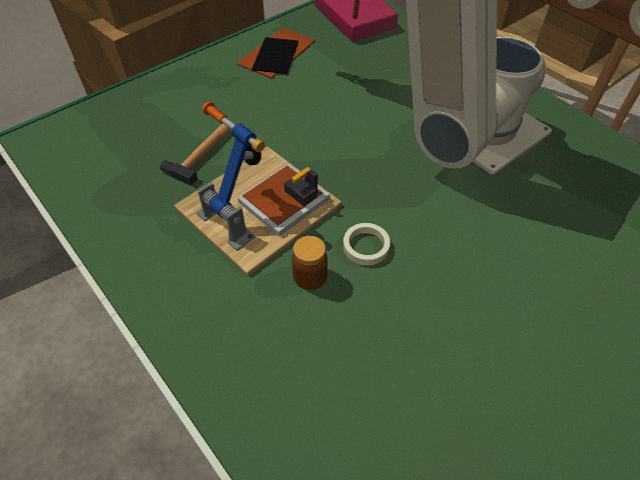

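View pics/top1.png

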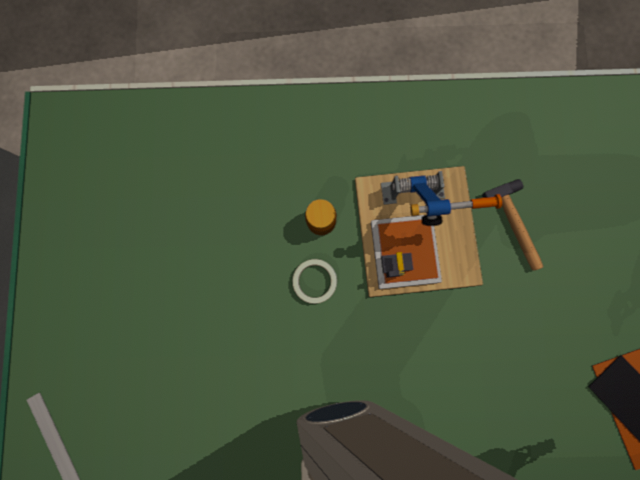

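Run:
```python
from h import *
for n in('scene','top'):
    c=dict(np.load(f'pics/{n}1.npz'));P=pts(c);hsv=cv2.cvtColor(c['color'],cv2.COLOR_BGR2HSV)
    for nm,lo,hi in(('blue',(100,120,50),(130,255,255)),('orange',(5,180,120),(16,255,255)),('yellow',(22,150,100),(32,255,255))):
        m=cv2.inRange(hsv,lo,hi);k,l,st,ce=cv2.connectedComponentsWithStats(m)
        for i in range(1,k):
            if st[i,4]>60:
                q=P[(l==i)&(c['range_z']>0)];print(n,nm,st[i],ce[i].round(),np.median(q,0).round(3),q.min(0).round(3),q.max(0).round(3))
```

```text
scene blue [ 210  123   46   93 1092] [231. 167.] [ 0.637 -0.146  0.158] [ 0.494 -0.398 -0.002] [ 0.696 -0.127  0.23 ]
scene orange [272  28  42  29 379] [294.  38.] [ 0.121 -0.62   0.004] [ 0.077 -0.689 -0.   ] [ 0.175 -0.548  0.01 ]
scene orange [238  44  24  25 199] [250.  58.] [ 0.285 -0.62   0.004] [ 0.21  -0.663 -0.001] [ 0.319 -0.58   0.009]
scene orange [206 106  18  15 137] [215. 112.] [ 0.609 -0.233  0.22 ] [ 0.601 -0.257  0.211] [ 0.615 -0.211  0.224]
scene orange [ 244  166   59   51 1133] [272. 193.] [ 0.558 -0.146  0.035] [ 0.48  -0.183  0.031] [ 0.609 -0.066  0.04 ]
top blue [411 176  40  40 675] [430. 197.] [ 0.62  -0.146  0.189] [ 0.584 -0.186  0.027] [ 0.692 -0.128  0.232]
top orange [472 197  25  10 184] [484. 201.] [ 0.605 -0.232  0.222] [ 0.598 -0.253  0.216] [ 0.614 -0.21   0.226]
top orange [ 382  221   55   61 1712] [414. 249.] [ 0.542 -0.142  0.035] [ 0.475 -0.182  0.029] [ 0.605 -0.068  0.041]
top orange [624 350  16  22 191] [634. 359.] [ 0.3   -0.601  0.004] [ 0.274 -0.613 -0.001] [ 0.317 -0.58   0.009]
top orange [594 359  20  16 117] [601. 366.] [ 0.285 -0.526  0.004] [ 0.269 -0.555  0.   ] [ 0.299 -0.513  0.008]
top orange [616 419  24  37 301] [629. 441.] [ 0.132 -0.57   0.004] [ 0.105 -0.589 -0.001] [ 0.177 -0.547  0.009]
top yellow [397 253   7  21  96] [400. 262.] [ 0.512 -0.096  0.096] [ 0.489 -0.108  0.039] [ 0.535 -0.09   0.101]
```

The views show the jig with its +x roughly along world +x. The bar stands open, with the orange handle at about (484,201) in the top view and (215,112) in the scene view. The hammer lies beside it at about (520,220) in the top view. Next I'll measure the jig's yaw, the keeper step and the hammer.

Run:
```python
from h import *
A=[]
for n in('scene','top'):
    c=dict(np.load(f'pics/{n}1.npz'));P=pts(c)
    m=(abs(P[...,2]-.015)<.006)&(P[...,0]>.4)&(P[...,0]<.8)&(P[...,1]<.05)&(P[...,1]>-.33)
    hsv=cv2.cvtColor(c['color'],cv2.COLOR_BGR2HSV)
    m&=(hsv[...,0]>8)&(hsv[...,0]<28)
    k,l,st,ce=cv2.connectedComponentsWithStats(m.astype(np.uint8))
    i=1+np.argmax(st[1:,4]);q=P[l==i]
    r=cv2.minAreaRect(((q[:,:2])*1000).astype(np.float32));print(n,st[i],np.median(q[:,2]),r,cv2.boxPoints(r).tolist())
    A.append(P)
c=dict(np.load('pics/top1.npz'));P=pts(c)
b=(P[...,0]>.46)&(P[...,0]<.56)&(P[...,1]>-.15)&(P[...,1]<-.04)&(P[...,2]>.045)
v,u=np.where(b)
print('heights',np.histogram(P[b][:,2],bins=np.arange(.045,.12,.004)))
im=cv2.resize(c['color'][150:310,340:560],None,fx=3.6,fy=3.6,interpolation=cv2.INTER_CUBIC);cv2.imwrite('pics/z1.png',im)
c=dict(np.load('pics/scene1.npz'));P2=pts(c)
b=(P2[...,0]>.46)&(P2[...,0]<.56)&(P2[...,1]>-.15)&(P2[...,1]<-.04)&(P2[...,2]>.045)
print('heights',np.histogram(P2[b][:,2],bins=np.arange(.045,.12,.004)))
for lo,hi in((.04,.075),(.075,.09),(.09,.12)):
  for Q in(P,P2):
    q=Q[(Q[...,0]>.46)&(Q[...,0]<.56)&(Q[...,1]>-.15)&(Q[...,1]<-.04)&(Q[...,2]>lo)&(Q[...,2]<hi)];print(lo,len(q),q.min(0).round(3),q.max(0).round(3),np.median(q,0).round(3))
im=cv2.resize(c['color'][90:280,160:380],None,fx=3.1,fy=3.1,interpolation=cv2.INTER_CUBIC);cv2.imwrite('pics/z2.png',im)
```

```text
scene [ 175  146  167  128 4987] 0.014658486140877947 ((589.1375732421875, -150.08836364746094), (270.1727600097656, 252.58267211914062), 4.280941486358643) [[445.0008544921875, -34.23317337036133], [463.8553466796875, -286.11114501953125], [733.2742919921875, -265.94354248046875], [714.4197998046875, -14.065582275390625]]
top [ 355  166  128  131 7133] 0.014827202397368122 ((588.4347534179688, -150.49900817871094), (270.3043518066406, 250.4639129638672), 4.6354780197143555) [[443.6038818359375, -36.59915542602539], [463.845458984375, -286.24383544921875], [733.265625, -264.39886474609375], [713.0240478515625, -14.754180908203125]]
heights (array([  8,   5,  13, 189, 214,   7,   1,   2,   1,   4,   5,  10, 107,
        58,   1,   0,   0,   0]), array([0.045, 0.049, 0.053, 0.057, 0.061, 0.065, 0.069, 0.073, 0.077,
       0.081, 0.085, 0.089, 0.093, 0.097, 0.101, 0.105, 0.109, 0.113,
       0.117]))
heights (array([ 41,  52,  31, 179, 195,  21,  14,  20,  14,  12,  32,  34, 104,
        35,   0,   0,   0,   0]), array([0.045, 0.049, 0.053, 0.057, 0.061, 0.065, 0.069, 0.073, 0.077,
       0.081, 0.085, 0.089, 0.093, 0.097, 0.101, 0.105, 0.109, 0.113,
       0.117]))
0.04 446 [ 0.484 -0.149  0.041] [ 0.556 -0.063  0.074] [ 0.512 -0.088  0.061]
0.04 595 [ 0.484 -0.129  0.04 ] [ 0.535 -0.062  0.075] [ 0.517 -0.085  0.06 ]
0.075 16 [ 0.484 -0.1    0.077] [ 0.526 -0.072  0.089] [ 0.487 -0.086  0.087]
0.075 76 [ 0.484 -0.099  0.075] [ 0.532 -0.072  0.09 ] [ 0.494 -0.087  0.085]
0.09 171 [ 0.484 -0.102  0.091] [ 0.531 -0.073  0.101] [ 0.499 -0.093  0.096]
0.09 165 [ 0.483 -0.104  0.09 ] [ 0.533 -0.072  0.099] [ 0.501 -0.093  0.095]
```

View pics/z1.png

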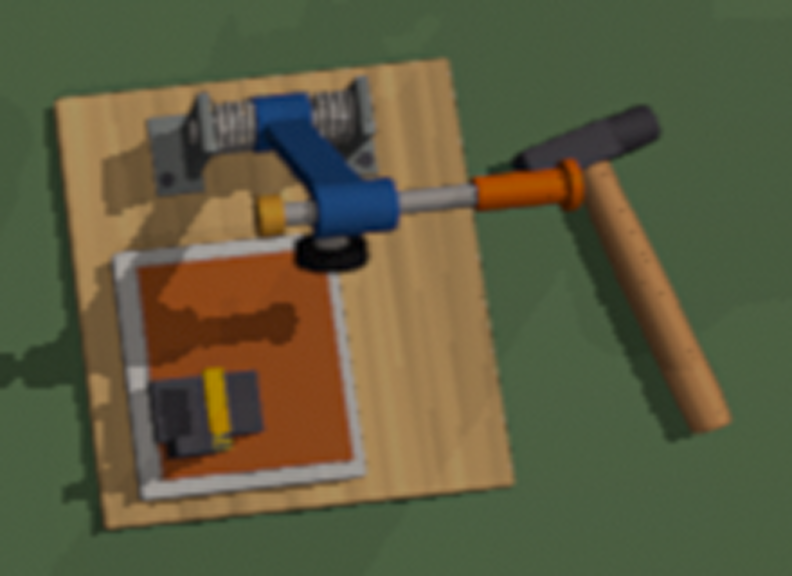

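View pics/z2.png

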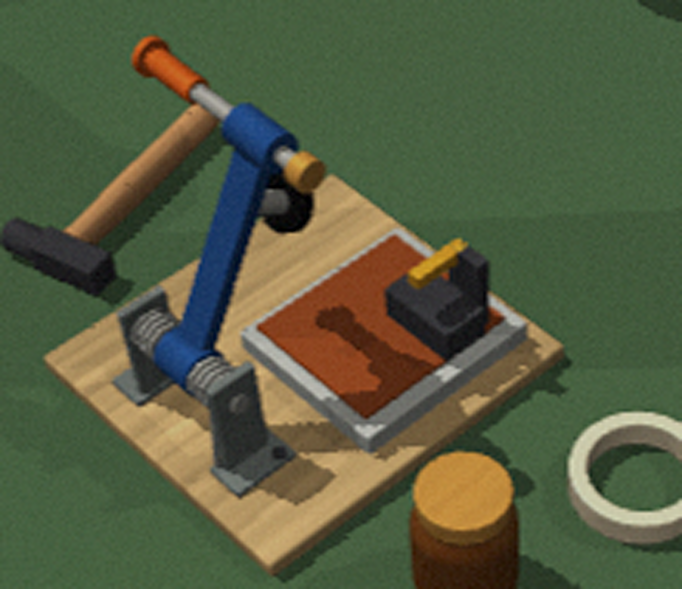

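The measurements agree with the given dimensions. The jig yaw is about 4.5° and its origin about (0.579, -0.151). The predicted open grip (0.606, -0.231, 0.214) matches the seen handle, and the step top is at about 0.061. Next I'll plan the approach.

```bash
cat >> h.py <<'E'
yaw=np.radians(4.5); X=np.array([np.cos(yaw),np.sin(yaw),0]);Y=np.array([-np.sin(yaw),np.cos(yaw),0]);O=np.array([.5788,-.1511,0])
def st():
    s=robot.get_state();Rm=R.from_rotvec(s['eef_rot']);g=s['ee_pos']+Rm.as_matrix()[:,0]*.054-O
    print('t',round(s['time_s'],2),'tcp',s['ee_pos'].round(4),'grip jig',(g@X).round(4),(g@Y).round(4),g[2].round(4),'F',s['wrist_force'].round(1),'Fjig',(s['wrist_force']@X).round(1),(s['wrist_force']@Y).round(1),'M',s['moment'].round(2),'w',round(s['grip_width'],3));return s,Rm
E
python3 - <<'E'
from h import *
s,Rm=st();print(Rm.as_matrix().round(3))
for sg in(1,-1):
    Rt=np.column_stack([[0,0,-1],sg*X,np.cross([0,0,-1],sg*X)])
    print(sg,(Rm.inv()*R.from_matrix(Rt)).as_rotvec().round(3))
# delta to above pose in target tool axes and current
d=np.array([.6057,-.2312,.345])-s['ee_pos'];print((Rm.inv().apply(d)).round(4))
c=dict(np.load('pics/top1.npz'));P=pts(c)
m=(P[...,1]<-.2)&(P[...,2]>.008)&(P[...,0]>.45);q=P[m&(P[...,1]<-.28)];print('hammer',q.min(0),q.max(0))
E
```

```text
t 0.15 tcp [ 0.176  -0.5209  0.3034] grip jig -0.4306 -0.3371 0.2494 F [ 1.   0.2 -0.3] Fjig 1.0 0.1 M [-0.04  0.02 -0.03] w 0.999
[[-0.     0.32  -0.947]
 [ 0.001 -0.947 -0.32 ]
 [-1.    -0.001 -0.   ]]
1 [-1.324e+00 -1.000e-03  1.000e-03]
-1 [1.818e+00 1.000e-03 1.000e-03]
[-0.0414 -0.137  -0.4998]
hammer [ 0.46509137 -0.41642247  0.00812106] [ 0.69729515 -0.28009003  0.03137346]
```

Call:
send_rows --deltas '[[[-0.02,0,0],[0,0,0],0],[[-0.0215,0,0],[0,0,0],0],[[0,-0.0137,-0.05],[0,0,0],0],[[0,-0.0137,-0.05],[0,0,0],0],[[0,-0.0137,-0.05],[0,0,0],0],[[0,-0.0137,-0.05],[0,0,0],0],[[0,-0.0137,-0.05],[0,0,0],0],[[0,-0.0137,-0.05],[0,0,0],0],[[0,-0.0137,-0.05],[0,0,0],0],[[0,-0.0137,-0.05],[0,0,0],0],[[0,-0.0137,-0.05],[0,0,0],0],[[0,-0.0137,-0.05],[0,0,0],0],[[0,0,0],[-0.1655,0,0],0],[[0,0,0],[-0.1655,0,0],0],[[0,0,0],[-0.1655,0,0],0],[[0,0,0],[-0.1655,0,0],0],[[0,0,0],[-0.1655,0,0],0],[[0,0,0],[-0.1655,0,0],0],[[0,0,0],[-0.1655,0,0],0],[[0,0,0],[-0.1655,0,0],0]]' --force 50

```text
time_s: 2.65
ee_pos: [0.6059, -0.2312, 0.345]
eef_rot: [1.147, 1.249, -1.147]
wrist_force: [0.2, -0.8, -0.0]
grip_width: 1.002
```

Run:
```python
from h import *
s,Rm=st();print(Rm.as_matrix().round(3),s['joints'].round(2))
c=cap('wrist','w2')
hsv=cv2.cvtColor(c['color'],cv2.COLOR_BGR2HSV);P=pts(c)
m=cv2.inRange(hsv,(5,180,100),(16,255,255)).astype(bool)&(P[...,2]>.19)
q=P[m]-O;j=np.c_[q@X,q@Y,q[:,2]];print(len(j),j.min(0),j.max(0),np.median(j,0))
```

```text
t 2.65 tcp [ 0.6059 -0.2312  0.345 ] grip jig 0.0207 -0.082 0.291 F [ 0.2 -0.8 -0. ] Fjig 0.2 -0.8 M [-0.04  0.02 -0.  ] w 1.002
[[-0.001  0.996  0.084]
 [ 0.     0.084 -0.996]
 [-1.    -0.001 -0.   ]] [-0.49  0.43  0.38  1.52  0.    0.99]
2417 [ 0.00856191 -0.11105785  0.21447183] [ 0.03259091 -0.00196902  0.41517644] [ 0.02004569 -0.08422696  0.2216961 ]
```

View pics/w2.png

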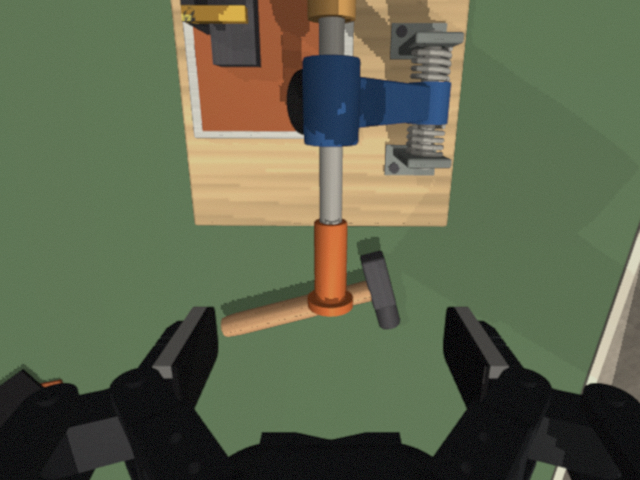

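The wrist view shows the handle at about (330,265), centred between the open fingers, with the hammer well below. I'll descend and close.

Call:
send_rows --deltas '[[[0.02,0,0],[0,0,0],0],[[0.02,0,0],[0,0,0],0],[[0.02,0,0],[0,0,0],0],[[0.02,0,0],[0,0,0],0],[[0,0,0],[0,0,0],0],[[0,0,0],[0,0,0],120],[[0,0,0],[0,0,0],255],[[0,0,0],[0,0,0],255],[[0,0,0],[0,0,0],255],[[0,0,0],[0,0,0],255],[[0,0,0],[0,0,0],255],[[0,0,0],[0,0,0],255]]' --force 50

```text
time_s: 4.2
ee_pos: [0.6058, -0.2313, 0.2658]
eef_rot: [1.151, 1.245, -1.151]
wrist_force: [-2.2, 0.1, 5.7]
grip_width: 0.191
```

Run:
```python
from h import *
s,Rm=st();cap('wrist','w3')
# arc plan in tool axes: tool x=down, y=+X jig
g0=None
a=np.linspace(1.05,0.09,13);x=.1-.16*np.cos(a);z=.075+.16*np.sin(a)
print(a.round(3));print(np.c_[-np.diff(z),np.diff(x)].round(4).tolist())
a=np.linspace(.09,-.03,4)
x=.1-.16*np.cos(a);z=.075+.16*np.sin(a);print(np.c_[-np.diff(z),np.diff(x)].round(4).tolist())
```

```text
t 4.2 tcp [ 0.6058 -0.2313  0.2658] grip jig 0.0206 -0.0821 0.2118 F [-2.2  0.1  5.7] Fjig -2.2 0.3 M [-0.03  0.59  0.05] w 0.191
[1.05 0.97 0.89 0.81 0.73 0.65 0.57 0.49 0.41 0.33 0.25 0.17 0.09]
[[0.0068, -0.0108], [0.0077, -0.0103], [0.0084, -0.0096], [0.0092, -0.0089], [0.0099, -0.0081], [0.0105, -0.0073], [0.011, -0.0065], [0.0115, -0.0056], [0.0119, -0.0046], [0.0123, -0.0037], [0.0125, -0.0027], [0.0127, -0.0017]]
[[0.0064, -0.0004], [0.0064, -0.0002], [0.0064, 0.0001]]
```

View pics/w3.png

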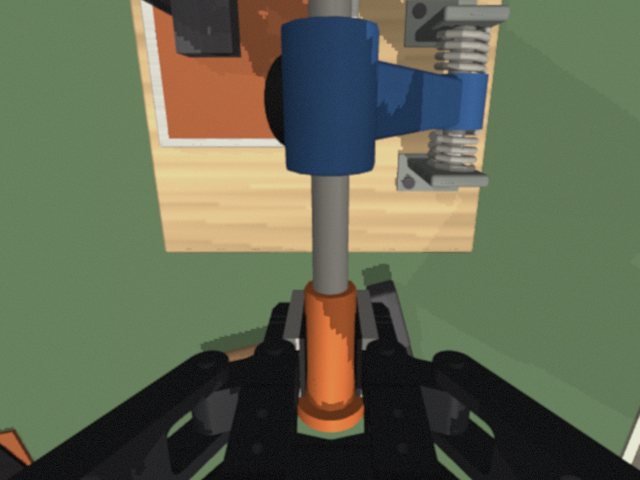

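The handle at (330,355) is held between the pads, with a width of about 16 to 18 mm. Now I'll pull along the arc, checking early.

Call:
send_rows --deltas '[[[0.0034,-0.0054,0],[0,0,0],255],[[0.0034,-0.0054,0],[0,0,0],255],[[0.0038,-0.0052,0],[0,0,0],255],[[0.0038,-0.0052,0],[0,0,0],255],[[0.0042,-0.0048,0],[0,0,0],255],[[0.0042,-0.0048,0],[0,0,0],255],[[0,0,0],[0,0,0],255]]'

```text
time_s: 5.12
ee_pos: [0.5768, -0.2336, 0.2434]
eef_rot: [1.153, 1.242, -1.147]
wrist_force: [7.8, 1.4, 3.9]
grip_width: 0.195
```

Run:
```python
from h import *
st()
```

```text
t 5.12 tcp [ 0.5768 -0.2336  0.2434] grip jig -0.0081 -0.0821 0.1894 F [7.8 1.4 3.9] Fjig 7.9 0.8 M [ 0.32 -1.83  0.  ] w 0.195
```

Call:
send_rows --deltas '[[[0.0046,-0.0045,0],[0,0,0],255],[[0.0046,-0.0044,0],[0,0,0],255],[[0.0049,-0.0041,0],[0,0,0],255],[[0.005,-0.004,0],[0,0,0],255],[[0.0052,-0.0037,0],[0,0,0],255],[[0.0053,-0.0036,0],[0,0,0],255],[[0.0055,-0.0033,0],[0,0,0],255],[[0.0055,-0.0032,0],[0,0,0],255],[[0.0057,-0.0028,0],[0,0,0],255],[[0.0058,-0.0028,0],[0,0,0],255],[[0.0059,-0.0023,0],[0,0,0],255],[[0.006,-0.0023,0],[0,0,0],255],[[0,0,0],[0,0,0],255]]'

```text
time_s: 6.75
ee_pos: [0.5361, -0.2369, 0.1795]
eef_rot: [1.152, 1.242, -1.147]
wrist_force: [8.5, 2.6, 4.4]
grip_width: 0.195
```

Run:
```python
from h import *
st()
```

```text
t 6.75 tcp [ 0.5361 -0.2369  0.1795] grip jig -0.049 -0.0822 0.1255 F [8.5 2.6 4.4] Fjig 8.7 1.9 M [ 0.43 -1.23 -0.03] w 0.195
```

Call:
send_rows --deltas '[[[0.006,-0.0014,0],[0,0,0],255],[[0.006,-0.0013,0],[0,0,0],255],[[0.006,-0.0011,0],[0,0,0],255],[[0.006,-0.0009,0],[0,0,0],255],[[0.006,-0.0008,0],[0,0,0],255],[[0.005,-0.0005,0],[0,0,0],255],[[0.004,-0.0004,0],[0,0,0],255],[[0.003,-0.0002,0],[0,0,0],255],[[0.002,-0.0001,0],[0,0,0],255],[[0,0,0],[0,0,0],255],[[0,0,0],[0,0,0],255]]'

```text
time_s: 8.12
ee_pos: [0.5267, -0.2376, 0.1352]
eef_rot: [1.15, 1.246, -1.153]
wrist_force: [-9.3, -0.3, 10.9]
grip_width: 0.193
```

Run:
```python
from h import *
st();cap('scene','s4');c=cap('wrist','w4');P=pts(c)-O
c=dict(np.load('pics/s4.npz'));im=cv2.resize(c['color'][90:280,160:380],None,fx=3.1,fy=3.1,interpolation=cv2.INTER_CUBIC);cv2.imwrite('pics/z4.png',im)
```

```text
t 8.12 tcp [ 0.5267 -0.2376  0.1352] grip jig -0.0588 -0.0822 0.0812 F [-9.3 -0.3 10.9] Fjig -9.3 0.4 M [-0.08  1.64  0.04] w 0.193
```

View pics/z4.png

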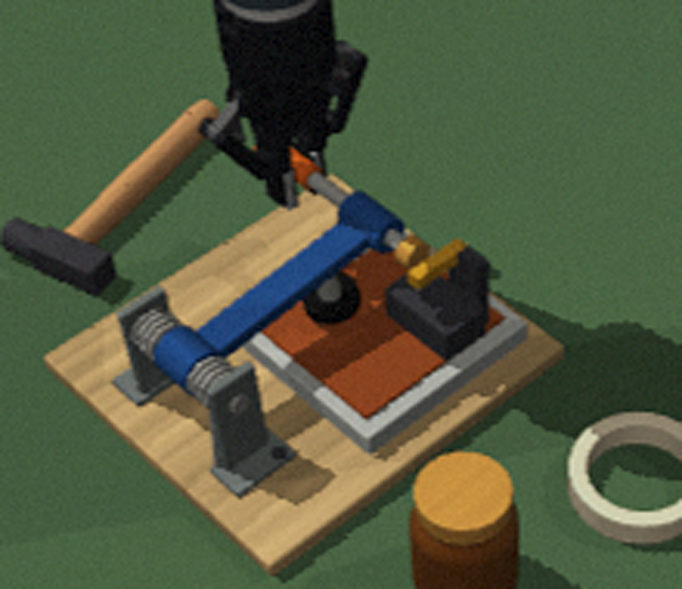

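View pics/w4.png

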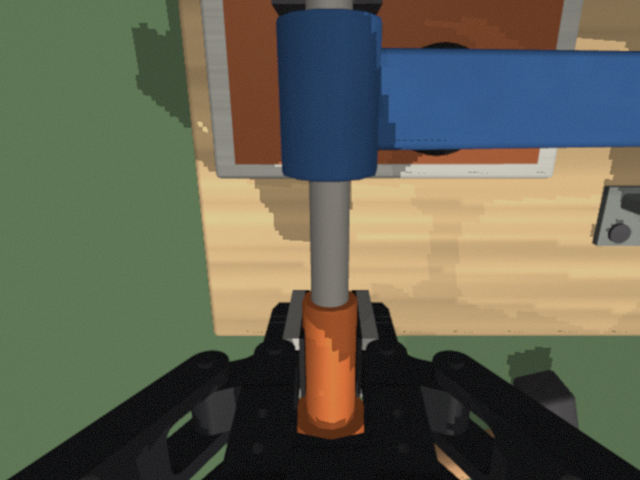

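The bar is nearly level. The brass head, at (412,250) in the zoom, is above the step in front of the lip. I'll descend slowly with a small x correction.

Call:
send_rows --deltas '[[[0.001,-0.0006,0],[0,0,0],255],[[0.001,-0.0002,0],[0,0,0],255],[[0.001,0,0],[0,0,0],255],[[0.001,0,0],[0,0,0],255],[[0.001,0,0],[0,0,0],255],[[0.001,0,0],[0,0,0],255],[[0,0,0],[0,0,0],255],[[0,0,0],[0,0,0],255]]'

```text
time_s: 9.22
ee_pos: [0.5263, -0.2377, 0.1296]
eef_rot: [1.15, 1.245, -1.152]
wrist_force: [-9.0, 0.5, 14.5]
grip_width: 0.193
```

Call:
send_rows --deltas '[[[0.0005,0,0],[0,0,0],255],[[0.0005,0,0],[0,0,0],255],[[0,0,0],[0,0,0],255],[[0,0,0],[0,0,0],255]]'

```text
time_s: 9.72
ee_pos: [0.5262, -0.2377, 0.1287]
eef_rot: [1.15, 1.245, -1.152]
wrist_force: [-10.2, 0.2, 15.1]
grip_width: 0.196
```

Call:
send_rows --deltas '[[[0.0005,0,0],[0,0,0],255],[[0.0005,0,0],[0,0,0],255],[[0,0,0],[0,0,0],255],[[0,0,0],[0,0,0],255]]'

```text
time_s: 10.22
ee_pos: [0.5262, -0.2377, 0.1278]
eef_rot: [1.15, 1.245, -1.152]
wrist_force: [-10.8, 0.6, 15.8]
grip_width: 0.195
```

Call:
send_rows --deltas '[[[0.0005,-0.0002,0],[0,0,0],255],[[0.0005,-0.0002,0],[0,0,0],255],[[0,0,0],[0,0,0],255],[[0,0,0],[0,0,0],255]]'

```text
time_s: 10.72
ee_pos: [0.5261, -0.2377, 0.1269]
eef_rot: [1.151, 1.244, -1.151]
wrist_force: [-8.7, 1.4, 16.0]
grip_width: 0.192
```

Call:
send_rows --deltas '[[[0.0005,0,0],[0,0,0],255],[[0,0,0],[0,0,0],255],[[0,0,0],[0,0,0],255]]'

```text
time_s: 11.1
ee_pos: [0.5261, -0.2377, 0.1264]
eef_rot: [1.151, 1.244, -1.151]
wrist_force: [-9.3, 0.2, 15.3]
grip_width: 0.194
```

Call:
send_rows --deltas '[[[0.0005,0,0],[0,0,0],255],[[0,0,0],[0,0,0],255],[[0,0,0],[0,0,0],255]]'

```text
time_s: 11.48
ee_pos: [0.526, -0.2377, 0.1259]
eef_rot: [1.151, 1.244, -1.151]
wrist_force: [-9.1, 0.6, 16.6]
grip_width: 0.193
```

Call:
send_rows --deltas '[[[0.0005,0,0],[0,0,0],255],[[0,0,0],[0,0,0],255],[[0,0,0],[0,0,0],255]]'

```text
time_s: 11.85
ee_pos: [0.5259, -0.2377, 0.1248]
eef_rot: [1.15, 1.245, -1.152]
wrist_force: [-7.6, -0.4, 11.4]
grip_width: 0.193
```

Call:
send_rows --deltas '[[[0.0005,0,0],[0,0,0],255],[[0,0,0],[0,0,0],255],[[0,0,0],[0,0,0],255]]'

```text
time_s: 12.22
ee_pos: [0.5259, -0.2377, 0.1243]
eef_rot: [1.15, 1.245, -1.152]
wrist_force: [-7.3, 0.1, 12.9]
grip_width: 0.19
```

Call:
send_rows --deltas '[[[0.0005,0,0],[0,0,0],255],[[0,0,0],[0,0,0],255],[[0,0,0],[0,0,0],255]]'

```text
time_s: 12.6
ee_pos: [0.5259, -0.2377, 0.1238]
eef_rot: [1.15, 1.245, -1.152]
wrist_force: [-6.8, -0.4, 12.1]
grip_width: 0.189
```

Run:
```python
from h import *
st();c=cap('scene','s5');P=pts(c)
hsv=cv2.cvtColor(c['color'],cv2.COLOR_BGR2HSV)
J=np.stack([(P-O)@X,(P-O)@Y,P[...,2]],-1)
for nm,b in(('head',(J[...,1]>.034)&(J[...,1]<.049)&(abs(J[...,0]+.06)<.012)&(J[...,2]>.07)),('bar end',(abs(J[...,1])<.02)&(abs(J[...,0]+.06)<.012)),('step',(J[...,1]>.07)&(J[...,1]<.09)&(abs(J[...,0]+.06)<.017)&(J[...,2]>.05)),('lip',(abs(J[...,1]-.061)<.007)&(abs(J[...,0]+.06)<.014)&(J[...,2]>.085))):
    q=J[b];print(nm,len(q),np.percentile(q[:,2],[50,90,98]).round(4))
im=cv2.resize(c['color'][130:220,220:340],None,fx=6,fy=6,interpolation=cv2.INTER_CUBIC);cv2.imwrite('pics/z5.png',im)
```

```text
t 12.6 tcp [ 0.5259 -0.2377  0.1238] grip jig -0.0596 -0.0822 0.0698 F [-6.8 -0.4 12.1] Fjig -6.8 0.1 M [0.01 1.25 0.  ] w 0.189
head 61 [0.0888 0.0916 0.0929]
bar end 344 [0.0882 0.0962 0.4299]
step 142 [0.061  0.0628 0.0648]
lip 73 [0.0951 0.0976 0.0983]
```

View pics/z5.png

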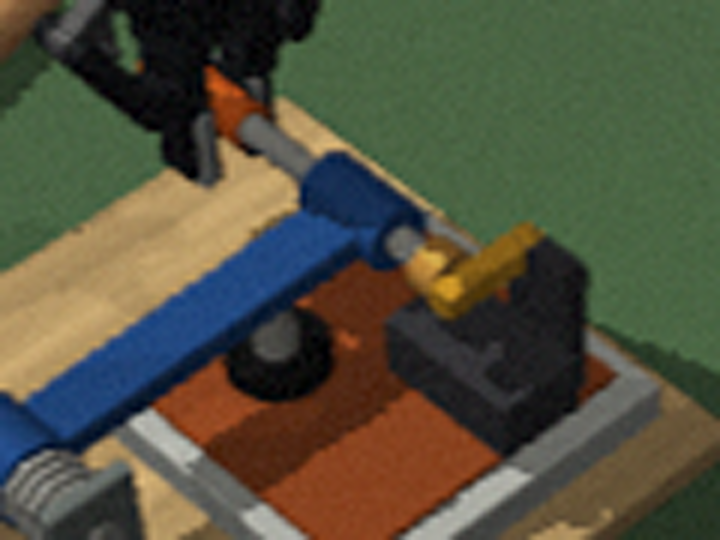

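Run:
```python
from h import *
cap('wrist','w5');cap('top','t5')
for f in('top1','scene1','s4','s5','t5','w3','w4','w5'):
    c=dict(np.load(f'pics/{f}.npz'));P=pts(c);J=np.stack([(P-O)@X,(P-O)@Y,P[...,2]],-1)
    hsv=cv2.cvtColor(c['color'],cv2.COLOR_BGR2HSV)
    g=lambda b:(b.sum(),np.percentile(J[b][:,2],[50,90,97]).round(4)) if b.sum()>8 else b.sum()
    bl=cv2.inRange(hsv,(100,120,40),(130,255,255)).astype(bool)
    og=cv2.inRange(hsv,(5,180,70),(16,255,255)).astype(bool)&(J[...,1]<-.05)&(J[...,2]>.05)&(J[...,2]<.25)
    br=cv2.inRange(hsv,(12,120,70),(24,255,255)).astype(bool)&(J[...,1]>.034)&(J[...,1]<.049)&(J[...,2]>.05)
    # blue bar angle from mid-bar top plane
    b=bl&(abs(J[...,1])<.008)&(J[...,0]>-.03)&(J[...,0]<.08)
    sl=np.polyfit(J[b][:,0],J[b][:,2],1) if b.sum()>20 else None
    print(f,'barrel',g(bl&(J[...,0]<-.05)&(abs(J[...,1])<.02)),'orange',g(og),'head',g(br),'bar line',sl)
```

```text
top1 barrel 0 orange (np.int64(283), array([0.2217, 0.2244, 0.2265])) head (np.int64(105), array([0.2216, 0.2251, 0.2264])) bar line [-1.55419168  0.25157948]
scene1 barrel 0 orange (np.int64(222), array([0.2202, 0.2236, 0.2261])) head (np.int64(116), array([0.2191, 0.2244, 0.2254])) bar line [-1.85053065  0.26645802]
s4 barrel (np.int64(136), array([0.1038, 0.1059, 0.1067])) orange (np.int64(61), array([0.099 , 0.102 , 0.1062])) head (np.int64(85), array([0.0968, 0.1032, 0.1038])) bar line [-0.10368497  0.09112195]
s5 barrel (np.int64(145), array([0.0926, 0.0954, 0.0966])) orange (np.int64(61), array([0.0879, 0.0908, 0.1057])) head (np.int64(57), array([0.0883, 0.0918, 0.0927])) bar line [-0.03166807  0.08424454]
t5 barrel (np.int64(215), array([0.0928, 0.0957, 0.0964])) orange (np.int64(50), array([0.0877, 0.091 , 0.0927])) head (np.int64(71), array([0.0898, 0.0929, 0.0935])) bar line [-0.04152423  0.08445533]
w3 barrel 0 orange (np.int64(6110), array([0.2216, 0.2237, 0.2262])) head 0 bar line [-1.54981871  0.25634388]
w4 barrel (np.int64(14321), array([0.1045, 0.1059, 0.1065])) orange (np.int64(6716), array([0.0993, 0.1009, 0.1016])) head 0 bar line [-0.10490375  0.09173539]
w5 barrel (np.int64(15011), array([0.0936, 0.0951, 0.0957])) orange (np.int64(6725), array([0.0885, 0.09  , 0.0907])) head 0 bar line [-0.03695474  0.08490401]
```

View pics/w5.png

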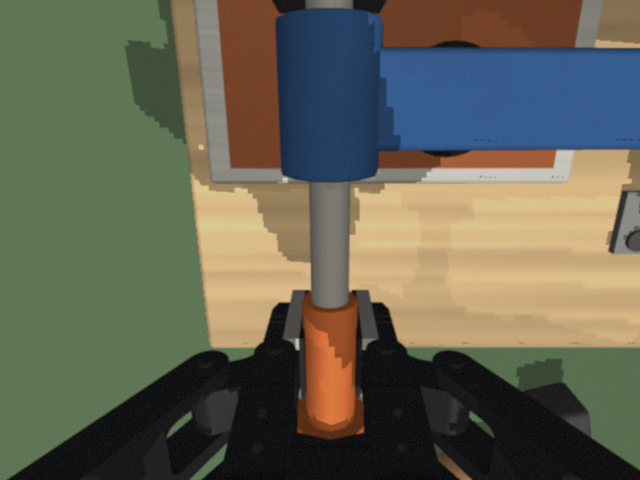

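The wrist picture and the depth show the handle top at 0.090, so the bolt axis is at about 0.081. The grip has crept about 9 mm up the pads while turning, and the head is still about 8.5 mm above the step. I'll tighten the grip a bit and go on down.

Call:
send_rows --deltas '[[[0,0,0],[0,0,0],255],[[0.001,-0.0003,0],[0,0,0],255],[[0.001,-0.0003,0],[0,0,0],255],[[0.001,0,0],[0,0,0],255],[[0.001,0,0],[0,0,0],255],[[0.001,0,0],[0,0,0],255],[[0,0,0],[0,0,0],255],[[0,0,0],[0,0,0],255]]' --force 65

```text
time_s: 13.75
ee_pos: [0.5257, -0.2377, 0.1192]
eef_rot: [1.151, 1.244, -1.151]
wrist_force: [-6.6, 1.7, 13.3]
grip_width: 0.193
```

```bash
cat >> h.py <<'E'
def look(f):
    st();c=cap('wrist',f);P=pts(c);J=np.stack([(P-O)@X,(P-O)@Y,P[...,2]],-1)
    hsv=cv2.cvtColor(c['color'],cv2.COLOR_BGR2HSV)
    bl=cv2.inRange(hsv,(100,120,40),(130,255,255)).astype(bool)
    og=cv2.inRange(hsv,(5,180,70),(16,255,255)).astype(bool)&(J[...,1]<-.01)&(J[...,2]>.05)&(J[...,2]<.25)
    b=bl&(abs(J[...,1])<.008)&(J[...,0]>-.03)&(J[...,0]<.08)
    print('barrel',np.percentile(J[bl&(J[...,0]<-.05)&(abs(J[...,1])<.02)][:,2],[50,90]).round(4),'orange',np.percentile(J[og][:,2],[50,90]).round(4),'y',np.percentile(J[og][:,1],[1,99]).round(4),'axis~',(np.percentile(J[og][:,2],90)-.0095).round(4),'bar',np.polyfit(J[b][:,0],J[b][:,2],1).round(4) if b.sum()>20 else None)
E
python3 -c "
from h import *
look('w6')"
```

```text
t 13.75 tcp [ 0.5257 -0.2377  0.1192] grip jig -0.0596 -0.0823 0.0652 F [-6.6  1.7 13.3] Fjig -6.4 2.2 M [ 0.22  0.8  -0.06] w 0.193
barrel [0.089  0.0905] orange [0.084  0.0854] y [-0.1073 -0.0614] axis~ 0.0759 bar [-0.0082  0.082 ]
```

Call:
send_rows --deltas '[[[0.0005,0,0],[0,0,0],255],[[0.0005,0,0],[0,0,0],255],[[0.0005,0,0],[0,0,0],255],[[0,0,0],[0,0,0],255]]'

```text
time_s: 14.3
ee_pos: [0.5258, -0.2377, 0.1178]
eef_rot: [1.151, 1.244, -1.151]
wrist_force: [-6.3, 0.9, 15.0]
grip_width: 0.19
```

Call:
send_rows --deltas '[[[0.0004,0,0],[0,0,0],255],[[0,0,0],[0,0,0],255],[[0,0,0],[0,0,0],255]]'

```text
time_s: 14.68
ee_pos: [0.5258, -0.2377, 0.1175]
eef_rot: [1.151, 1.244, -1.151]
wrist_force: [-6.9, 2.1, 15.1]
grip_width: 0.194
```

Call:
send_rows --deltas '[[[0.0004,0,0],[0,0,0],255],[[0,0,0],[0,0,0],255],[[0,0,0],[0,0,0],255]]'

```text
time_s: 15.05
ee_pos: [0.5258, -0.2377, 0.1171]
eef_rot: [1.151, 1.244, -1.151]
wrist_force: [-7.8, 0.9, 15.5]
grip_width: 0.192
```

Call:
send_rows --deltas '[[[0.0004,0,0],[0,0,0],255],[[0,0,0],[0,0,0],255],[[0,0,0],[0,0,0],255]]'

```text
time_s: 15.42
ee_pos: [0.5258, -0.2378, 0.1167]
eef_rot: [1.151, 1.244, -1.151]
wrist_force: [-7.2, 1.4, 16.5]
grip_width: 0.195
```

Call:
send_rows --deltas '[[[0.0004,0,0],[0,0,0],255],[[0,0,0],[0,0,0],255],[[0,0,0],[0,0,0],255]]'

```text
time_s: 15.8
ee_pos: [0.5258, -0.2377, 0.1163]
eef_rot: [1.151, 1.244, -1.151]
wrist_force: [-6.9, 1.7, 15.9]
grip_width: 0.193
```

Call:
send_rows --deltas '[[[0.0004,-0.0001,0],[0,0,0],255],[[0,0,0],[0,0,0],255],[[0,0,0],[0,0,0],255]]'

```text
time_s: 16.18
ee_pos: [0.5258, -0.2377, 0.116]
eef_rot: [1.151, 1.244, -1.15]
wrist_force: [-7.0, 1.1, 16.0]
grip_width: 0.195
```

Call:
send_rows --deltas '[[[0.0004,0,0],[0,0,0],255],[[0,0,0],[0,0,0],255],[[0,0,0],[0,0,0],255]]'

```text
time_s: 16.55
ee_pos: [0.5258, -0.2377, 0.1156]
eef_rot: [1.151, 1.244, -1.15]
wrist_force: [-7.7, 1.0, 16.3]
grip_width: 0.191
```

```bash
python3 -c "
from h import *
look('w7')"
```

```text
t 16.55 tcp [ 0.5258 -0.2377  0.1156] grip jig -0.0596 -0.0823 0.0616 F [-7.7  1.  16.3] Fjig -7.6 1.6 M [0.34 0.63 0.06] w 0.191
barrel [0.0855 0.087 ] orange [0.0805 0.0819] y [-0.1073 -0.0614] axis~ 0.0724 bar [0.0139 0.0798]
```

Call:
send_rows --deltas '[[[0.0004,0,0],[0,0,0],255],[[0,0,0],[0,0,0],255],[[0,0,0],[0,0,0],255]]'

```text
time_s: 16.98
ee_pos: [0.5258, -0.2377, 0.1152]
eef_rot: [1.151, 1.244, -1.15]
wrist_force: [-7.3, 0.9, 16.3]
grip_width: 0.194
```

Call:
send_rows --deltas '[[[0.0004,0,0],[0,0,0],255],[[0,0,0],[0,0,0],255],[[0,0,0],[0,0,0],255]]'

```text
time_s: 17.35
ee_pos: [0.5258, -0.2377, 0.115]
eef_rot: [1.151, 1.243, -1.15]
wrist_force: [-8.1, 1.8, 19.1]
grip_width: 0.192
```

Call:
send_rows --deltas '[[[0.0004,0,0],[0,0,0],255],[[0,0,0],[0,0,0],255],[[0,0,0],[0,0,0],255]]'

```text
time_s: 17.73
ee_pos: [0.5258, -0.2377, 0.1149]
eef_rot: [1.151, 1.243, -1.15]
wrist_force: [-9.2, 2.9, 20.2]
grip_width: 0.191
```

Call:
send_rows --deltas '[[[0.0004,0,0],[0,0,0],255],[[0,0,0],[0,0,0],255],[[0,0,0],[0,0,0],255]]'

```text
time_s: 18.1
ee_pos: [0.5258, -0.2377, 0.1148]
eef_rot: [1.151, 1.243, -1.15]
wrist_force: [-8.5, 2.5, 23.5]
grip_width: 0.189
```

```bash
python3 -c "
from h import *
look('w8')
c=cap('scene','s8');im=cv2.resize(c['color'][130:220,220:340],None,fx=6,fy=6,interpolation=cv2.INTER_CUBIC);cv2.imwrite('pics/z8.png',im)"
```

```text
t 18.1 tcp [ 0.5258 -0.2377  0.1148] grip jig -0.0595 -0.0823 0.0608 F [-8.5  2.5 23.5] Fjig -8.3 3.2 M [0.59 1.01 0.08] w 0.189
barrel [0.0848 0.0864] orange [0.0798 0.0813] y [-0.1073 -0.0614] axis~ 0.0718 bar [0.0181 0.0794]
```

View pics/z8.png

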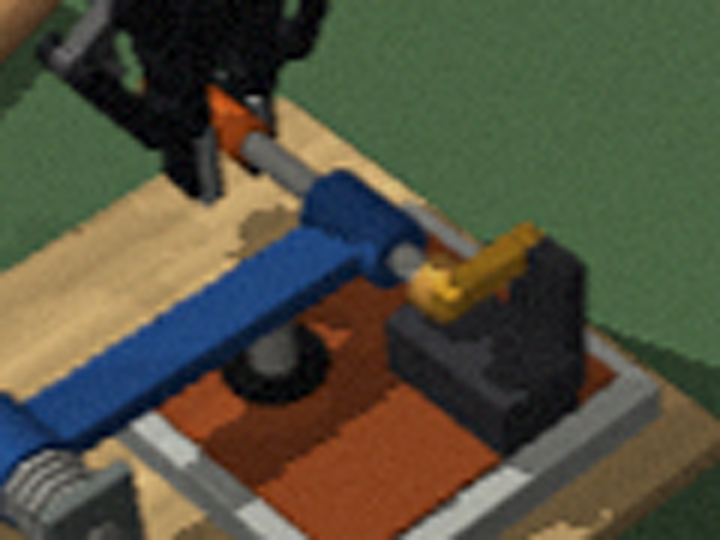

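The landing is confirmed. The vertical force rose from 16 to 23 N with the TCP nearly stopped, and the axis is at 0.072, which is the seen step height plus 11 mm. I'll check the bed rim's height against the fingertips (0.042) before sliding.

```bash
python3 -c "
from h import *
for f in('top1','w2','scene1'):
    c=dict(np.load(f'pics/{f}.npz'));P=pts(c);J=np.stack([(P-O)@X,(P-O)@Y,P[...,2]],-1)
    b=(J[...,0]>-.11)&(J[...,0]<.0)&(J[...,1]>-.05)&(J[...,1]<-.02)&(J[...,2]<.06)
    for y0 in np.arange(-.05,-.02,.003):
        q=J[b&(J[...,1]>=y0)&(J[...,1]<y0+.003)];print(f,round(y0,3),len(q),np.percentile(q[:,2],[50,95]).round(4) if len(q) else '')
"
```

```text
top1 -0.05 71 [0.0146 0.0183]
top1 -0.047 69 [0.0147 0.0176]
top1 -0.044 67 [0.0149 0.018 ]
top1 -0.041 67 [0.0148 0.0174]
top1 -0.038 35 [0.015  0.0187]
top1 -0.035 12 [0.0306 0.0326]
top1 -0.032 66 [0.0319 0.0348]
top1 -0.029 60 [0.0326 0.0346]
top1 -0.026 70 [0.0346 0.0382]
top1 -0.023 69 [0.035  0.0377]
w2 -0.05 328 [0.0152 0.0164]
w2 -0.047 337 [0.0153 0.0166]
w2 -0.044 332 [0.0152 0.0165]
w2 -0.041 327 [0.0153 0.0165]
w2 -0.038 243 [0.0152 0.0165]
w2 -0.035 253 [0.0319 0.0333]
w2 -0.032 371 [0.0325 0.0337]
w2 -0.029 315 [0.0339 0.0365]
w2 -0.026 321 [0.0355 0.0369]
w2 -0.023 331 [0.0355 0.0367]
scene1 -0.05 39 [0.0152 0.0185]
scene1 -0.047 12 [0.0172 0.0185]
scene1 -0.044 0 
scene1 -0.041 0 
scene1 -0.038 1 [0.0274 0.0274]
scene1 -0.035 20 [0.031  0.0329]
scene1 -0.032 36 [0.0325 0.0344]
scene1 -0.029 24 [0.0338 0.0356]
scene1 -0.026 44 [0.0352 0.037 ]
scene1 -0.023 51 [0.0349 0.0377]
```

Call:
send_rows --deltas '[[[-0.0004,0,0],[0,0,0],255],[[0,0,-0.001],[0,0,0],255],[[0,0,-0.002],[0,0,0],255],[[0,0,-0.002],[0,0,0],255],[[0,0,-0.002],[0,0,0],255],[[0,0,-0.002],[0,0,0],255],[[0,0,-0.001],[0,0,0],255],[[0,0,0],[0,0,0],255]]'

```text
time_s: 19.2
ee_pos: [0.5251, -0.2291, 0.115]
eef_rot: [1.149, 1.241, -1.152]
wrist_force: [-9.7, -5.1, 18.9]
grip_width: 0.195
```

```bash
python3 -c "
from h import *
look('w9')"
```

```text
t 19.2 tcp [ 0.5251 -0.2291  0.115 ] grip jig -0.0595 -0.0738 0.061 F [-9.7 -5.1 18.9] Fjig -10.0 -4.3 M [-0.91  0.96  0.08] w 0.195
barrel [0.085  0.0865] orange [0.0799 0.0814] y [-0.099 -0.053] axis~ 0.0719 bar [0.017  0.0795]
```

Call:
send_rows --deltas '[[[0,0,-0.002],[0,0,0],255],[[0,0,-0.002],[0,0,0],255],[[0,0,-0.002],[0,0,0],255],[[0,0,-0.002],[0,0,0],255],[[0,0,-0.002],[0,0,0],255],[[0,0,-0.002],[0,0,0],255],[[0,0,-0.002],[0,0,0],255],[[0,0,0],[0,0,0],255]]'

```text
time_s: 20.25
ee_pos: [0.524, -0.2152, 0.115]
eef_rot: [1.149, 1.241, -1.152]
wrist_force: [-10.0, -5.8, 19.1]
grip_width: 0.196
```

```bash
python3 -c "
from h import *
look('w10')"
```

```text
t 20.25 tcp [ 0.524  -0.2152  0.115 ] grip jig -0.0596 -0.0599 0.061 F [-10.   -5.8  19.1] Fjig -10.4 -5.0 M [-1.01  1.03  0.1 ] w 0.196
barrel [0.0849 0.0864] orange [0.0796 0.0812] y [-0.0851 -0.0391] axis~ 0.0717 bar [0.0172 0.0795]
```

Call:
send_rows --deltas '[[[0,0,-0.002],[0,0,0],255],[[0,0,-0.002],[0,0,0],255],[[0,0,-0.002],[0,0,0],255],[[0,0,-0.002],[0,0,0],255],[[0,0,-0.002],[0,0,0],255],[[0,0,-0.002],[0,0,0],255],[[0,0,-0.001],[0,0,0],255],[[0,0,-0.001],[0,0,0],255],[[0,0,0],[0,0,0],255]]'

```text
time_s: 21.42
ee_pos: [0.523, -0.2015, 0.115]
eef_rot: [1.149, 1.24, -1.153]
wrist_force: [-10.3, -7.4, 19.9]
grip_width: 0.193
```

```bash
python3 -c "
from h import *
look('w11')
c=cap('scene','s11');im=cv2.resize(c['color'][130:220,220:340],None,fx=6,fy=6,interpolation=cv2.INTER_CUBIC);cv2.imwrite('pics/z11.png',im)"
```

```text
t 21.43 tcp [ 0.523  -0.2015  0.115 ] grip jig -0.0595 -0.0461 0.061 F [-10.3  -7.4  19.9] Fjig -10.9 -6.6 M [-1.28  1.11  0.04] w 0.193
barrel [0.0849 0.0863] orange [0.0794 0.0812] y [-0.0714 -0.0254] axis~ 0.0717 bar [0.0194 0.0794]
```

View pics/z11.png

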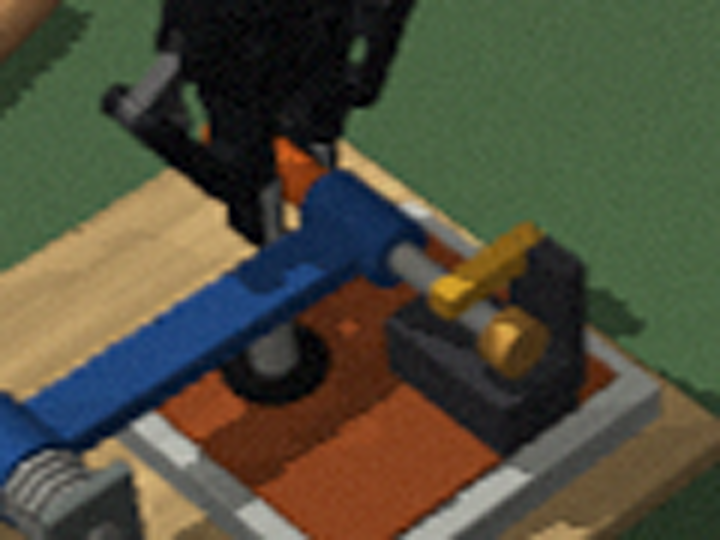

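The head, at (513,340) in the zoom, is now past the lip, and the slide is 36 mm. I'll push the last 1.5 mm, then ease up.

Call:
send_rows --deltas '[[[0,0,-0.0005],[0,0,0],255],[[0,0,-0.0005],[0,0,0],255],[[0,0,-0.0005],[0,0,0],255],[[0,0,0],[0,0,0],255]]'

```text
time_s: 22.02
ee_pos: [0.5228, -0.2001, 0.115]
eef_rot: [1.149, 1.24, -1.153]
wrist_force: [-11.0, -7.6, 18.5]
grip_width: 0.189
```

Call:
send_rows --deltas '[[[-0.0007,0,0],[0,0,0],255],[[-0.0007,0,0],[0,0,0],255],[[-0.0007,0,0],[0,0,0],255],[[-0.0007,0,0],[0,0,0],255],[[-0.0007,0,0],[0,0,0],255],[[-0.0007,0,0],[0,0,0],255],[[0,0,0],[0,0,0],255]]'

```text
time_s: 22.9
ee_pos: [0.5227, -0.1996, 0.1186]
eef_rot: [1.15, 1.242, -1.153]
wrist_force: [-7.3, -4.9, 14.4]
grip_width: 0.191
```

```bash
python3 -c "
from h import *
look('w12')"
```

```text
t 22.9 tcp [ 0.5227 -0.1996  0.1186] grip jig -0.0597 -0.0441 0.0646 F [-7.3 -4.9 14.4] Fjig -7.6 -4.4 M [-1.01  0.94  0.  ] w 0.191
barrel [0.0883 0.0898] orange [0.0828 0.0847] y [-0.0694 -0.0247] axis~ 0.0752 bar [-0.0016  0.0816]
```

Call:
send_rows --deltas '[[[-0.0006,0,0],[0,0,0],255],[[-0.0006,0,0],[0,0,0],255],[[-0.0006,0,0],[0,0,0],255],[[-0.0006,0,0],[0,0,0],255],[[-0.0006,0,0],[0,0,0],255],[[0,0,0],[0,0,0],255]]'

```text
time_s: 23.7
ee_pos: [0.5227, -0.1996, 0.1215]
eef_rot: [1.15, 1.242, -1.153]
wrist_force: [-7.5, -7.1, 13.3]
grip_width: 0.196
```

Call:
send_rows --deltas '[[[-0.0005,0,0],[0,0,0],255],[[-0.0005,0,0],[0,0,0],255],[[0,0,0],[0,0,0],255]]'

```text
time_s: 24.08
ee_pos: [0.5227, -0.1996, 0.1224]
eef_rot: [1.15, 1.242, -1.153]
wrist_force: [-7.1, -5.5, 11.8]
grip_width: 0.192
```

Call:
send_rows --deltas '[[[-0.0005,0,0],[0,0,0],255],[[0,0,0],[0,0,0],255]]'

```text
time_s: 24.32
ee_pos: [0.5227, -0.1996, 0.1229]
eef_rot: [1.149, 1.242, -1.153]
wrist_force: [-5.4, -6.1, 12.0]
grip_width: 0.195
```

```bash
python3 -c "
from h import *
look('w13')"
```

```text
t 24.32 tcp [ 0.5227 -0.1996  0.1229] grip jig -0.0597 -0.0441 0.0689 F [-5.4 -6.1 12. ] Fjig -5.9 -5.6 M [-1.09  1.08  0.  ] w 0.195
barrel [0.0925 0.094 ] orange [0.087  0.0889] y [-0.0694 -0.0247] axis~ 0.0794 bar [-0.0257  0.0842]
```

Call:
send_rows --deltas '[[[-0.0004,0,0],[0,0,0],255],[[0,0,0],[0,0,0],255]]'

```text
time_s: 24.62
ee_pos: [0.5227, -0.1996, 0.1233]
eef_rot: [1.149, 1.242, -1.153]
wrist_force: [-6.8, -6.3, 11.3]
grip_width: 0.194
```

Call:
send_rows --deltas '[[[-0.0004,0,0],[0,0,0],255],[[0,0,0],[0,0,0],255]]'

```text
time_s: 24.88
ee_pos: [0.5227, -0.1995, 0.1234]
eef_rot: [1.149, 1.242, -1.153]
wrist_force: [-5.3, -6.1, 10.3]
grip_width: 0.192
```

Call:
send_rows --deltas '[[[-0.0004,0,0],[0,0,0],255],[[0,0,0],[0,0,0],255]]'

```text
time_s: 25.12
ee_pos: [0.5227, -0.1996, 0.1236]
eef_rot: [1.149, 1.242, -1.153]
wrist_force: [-3.8, -7.4, 8.3]
grip_width: 0.194
```

Call:
send_rows --deltas '[[[-0.0004,0,0],[0,0,0],255],[[0,0,0],[0,0,0],255]]'

```text
time_s: 25.38
ee_pos: [0.5227, -0.1996, 0.1238]
eef_rot: [1.15, 1.243, -1.153]
wrist_force: [-3.6, -6.5, 4.7]
grip_width: 0.196
```

The shank is against the lip and the vertical force is transferring to it. I'll continue to near zero, then let the bolt come back against the lip.

Call:
send_rows --deltas '[[[-0.0004,0,0],[0,0,0],255],[[0,0,0],[0,0,0],255]]'

```text
time_s: 25.62
ee_pos: [0.5227, -0.1996, 0.1239]
eef_rot: [1.15, 1.243, -1.153]
wrist_force: [-3.1, -6.8, 1.6]
grip_width: 0.189
```

Call:
send_rows --deltas '[[[0,0,0.001],[0,0,0],255],[[0,0,0.001],[0,0,0],255],[[0,0,0.001],[0,0,0],255],[[0,0,0.001],[0,0,0],255],[[0,0,0.001],[0,0,0],255],[[0,0,0],[0,0,0],255]]'

```text
time_s: 26.38
ee_pos: [0.523, -0.2033, 0.1238]
eef_rot: [1.151, 1.245, -1.151]
wrist_force: [-3.1, -1.6, 5.5]
grip_width: 0.193
```

```bash
python3 -c "
from h import *
look('w14')"
```

```text
t 26.38 tcp [ 0.523  -0.2033  0.1238] grip jig -0.0597 -0.0477 0.0698 F [-3.1 -1.6  5.5] Fjig -3.2 -1.4 M [-0.27  0.46 -0.07] w 0.193
barrel [0.0933 0.0948] orange [0.0878 0.0897] y [-0.073  -0.0269] axis~ 0.0802 bar [-0.0281  0.0847]
```

Call:
send_rows --deltas '[[[0,0,0.001],[0,0,0],255],[[0,0,0.001],[0,0,0],255],[[0,0,0.001],[0,0,0],255],[[0,0,0],[0,0,0],255]]'

```text
time_s: 26.92
ee_pos: [0.5232, -0.2063, 0.1238]
eef_rot: [1.151, 1.245, -1.151]
wrist_force: [-3.7, -1.2, 5.5]
grip_width: 0.187
```

Call:
send_rows --deltas '[[[0,0,0.0005],[0,0,0],255],[[0,0,0.0005],[0,0,0],255],[[0,0,0],[0,0,0],255]]'

```text
time_s: 27.3
ee_pos: [0.5233, -0.2072, 0.1238]
eef_rot: [1.151, 1.246, -1.151]
wrist_force: [-3.3, -1.6, 6.0]
grip_width: 0.193
```

```bash
python3 -c "
from h import *
look('w15')"
```

```text
t 27.3 tcp [ 0.5233 -0.2072  0.1238] grip jig -0.0597 -0.0515 0.0698 F [-3.3 -1.6  6. ] Fjig -3.4 -1.4 M [-0.18  0.5  -0.06] w 0.193
barrel [0.0933 0.0948] orange [0.0878 0.0897] y [-0.0768 -0.0308] axis~ 0.0802 bar [-0.0272  0.0846]
```

Call:
send_rows --deltas '[[[0,0,0.0005],[0,0,0],255],[[-0.0004,0,0],[0,0,0],255],[[0,0,0],[0,0,0],255]]'

```text
time_s: 27.72
ee_pos: [0.5233, -0.2076, 0.1239]
eef_rot: [1.151, 1.246, -1.151]
wrist_force: [-2.6, -1.6, 2.8]
grip_width: 0.195
```

```bash
python3 -c "
from h import *
look('w16')
c=cap('scene','s16');im=cv2.resize(c['color'][130:220,220:340],None,fx=6,fy=6,interpolation=cv2.INTER_CUBIC);cv2.imwrite('pics/z16.png',im)"
```

```text
t 27.73 tcp [ 0.5233 -0.2076  0.1239] grip jig -0.0597 -0.052 0.0699 F [-2.6 -1.6  2.8] Fjig -2.7 -1.4 M [-0.18  0.38 -0.03] w 0.195
barrel [0.0934 0.0948] orange [0.0879 0.0897] y [-0.0773 -0.0312] axis~ 0.0802 bar [-0.0357  0.0848]
```

View pics/z16.png

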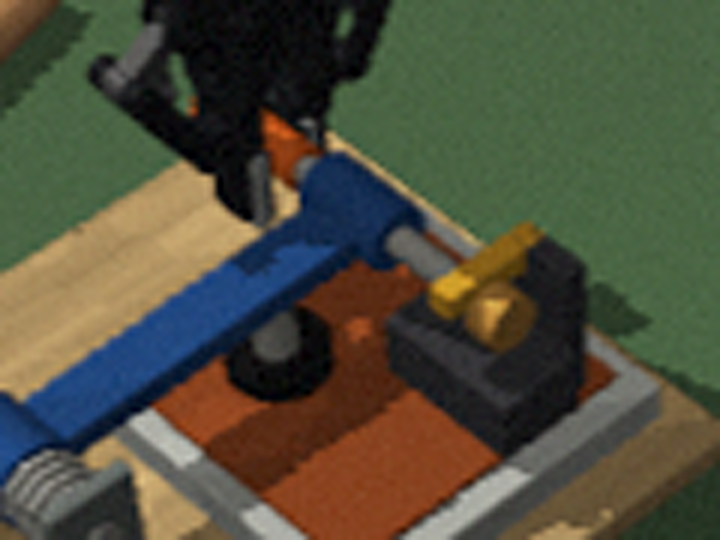

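The head, at (500,315), sits directly behind the yellow lip with the shank up against its underside, and the forces are near zero. I'll release gradually.

Call:
send_rows --deltas '[[[0,0,0],[0,0,0],185],[[0,0,0],[0,0,0],170],[[0,0,0],[0,0,0],140],[[0,0,0],[0,0,0],140],[[0,0,0],[0,0,0],140],[[0,0,0],[0,0,0],140]]'

```text
time_s: 28.58
ee_pos: [0.5234, -0.2077, 0.1241]
eef_rot: [1.151, 1.245, -1.151]
wrist_force: [0.3, -0.2, -0.6]
grip_width: 0.454
```

```bash
python3 -c "
from h import *
look('w17')"
```

```text
t 28.57 tcp [ 0.5234 -0.2077  0.1241] grip jig -0.0597 -0.0521 0.0701 F [ 0.3 -0.2 -0.6] Fjig 0.3 -0.3 M [0.01 0.01 0.04] w 0.454
barrel [0.0934 0.0949] orange [0.0878 0.0898] y [-0.0774 -0.0312] axis~ 0.0803 bar [-0.0308  0.0847]
```

View pics/w17.png

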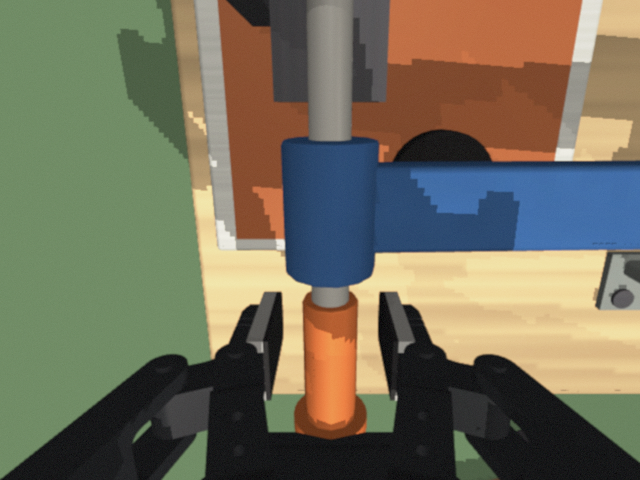

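The wrist view shows the fingers clear on both sides of the handle at (330,360), the bar held, and zero force. I'll retreat straight up.

Call:
send_rows --deltas '[[[-0.005,0,0],[0,0,0],120],[[-0.01,0,0],[0,0,0],120],[[-0.015,0,0],[0,0,0],120],[[-0.02,0,0],[0,0,0],120],[[-0.02,0,0],[0,0,0],120],[[-0.02,0,0],[0,0,0],120],[[-0.02,0,0],[0,0,0],120],[[-0.01,0,0],[0,0,0],120],[[0,0,0],[0,0,0],120],[[0,0,0],[0,0,0],120]]'

```text
time_s: 29.88
ee_pos: [0.5231, -0.2076, 0.2435]
eef_rot: [1.151, 1.246, -1.151]
wrist_force: [-0.6, -0.7, 0.1]
grip_width: 0.531
```

```bash
python3 -c "
from h import *
look('w18')
c=cap('scene','s18');im=cv2.resize(c['color'][90:300,150:400],None,fx=3,fy=2.8,interpolation=cv2.INTER_CUBIC);cv2.imwrite('pics/z18.png',im)
a=dict(np.load('pics/scene1.npz'))['color']
for nm,(y0,y1,x0,x1) in dict(jar=(235,292,288,332),tape=(218,270,338,396),hammer=(155,185,158,200)).items(): print(nm,cv2.absdiff(a,c['color'])[y0:y1,x0:x1].mean().round(2))"
```

```text
t 29.88 tcp [ 0.5231 -0.2076  0.2435] grip jig -0.06 -0.0519 0.1895 F [-0.6 -0.7  0.1] Fjig -0.6 -0.6 M [-0.05  0.06 -0.03] w 0.531
barrel [0.0934 0.095 ] orange [0.0884 0.0904] y [-0.0799 -0.0316] axis~ 0.0809 bar [-0.0351  0.0849]
jar 4.51
tape 15.1
hammer 6.08
```

View pics/z18.png

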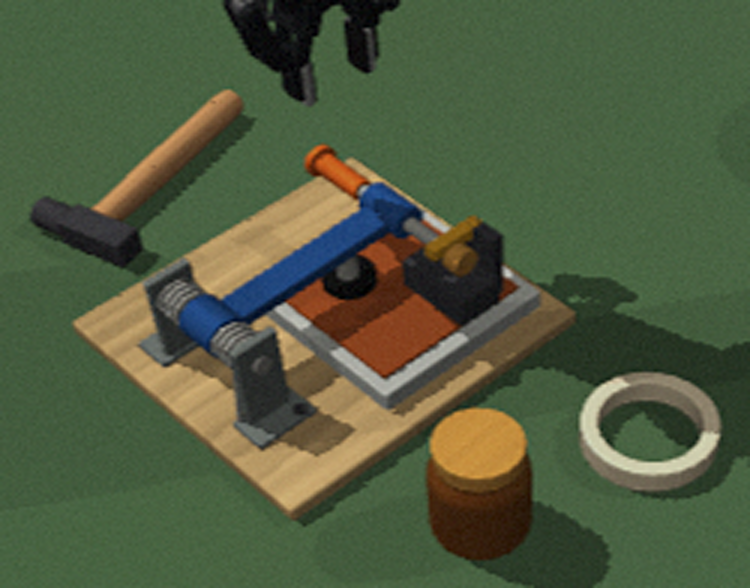

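The bar is latched, with the head at (460,262) behind the lip. The jar, tape and hammer are in place; the tape's pixel difference is the arm's shadow falling across it. I'll hand in.

```bash
python3 -c "
from h import *
robot.job_done();st()"
```

```text
the job is handed in; nothing more can be done
the job is handed in; nothing more can be done
```

The clamp is closed and latched, and the job was handed in at about 30 s on the robot's clock.

- **Landing:** I gripped the orange handle and pulled the bar down until the head landed on the step. The vertical force rose from 16 to 23 N, so the head pressed with about 7 N. The bolt axis was then at 0.072 m, which fits the step height seen by the cameras (0.061 m).
- **Latching:** I slid the bolt 38 mm to its stop, then raised it about 8 mm until the lip took the spring load. I let the bolt back to about 30 mm and released the handle.
- **Last checks:**
  - With the gripper 120 mm up and reading no force, the bar stayed still with the bolt axis at about 0.080–0.081 m.
  - The picture showed the head hooked behind the yellow lip.
  - The jar, tape roll and hammer looked unmoved. The tape's image patch did differ from the first picture (15, against 4.5 for the jar and 6 for the hammer). I put this down to the arm's shadow and did not re-measure its position.
- **Disagreed on the way:** The handle crept about 9 mm along the pads during the swing. The height worked out from the arm was therefore too low, so I used the camera's height and the felt contact instead.

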